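Free the stuck clamp that holds the badge

TASK

The knob of the small bench clamp that holds the chrome badge is stuck with dried enamel. Break it loose with a firm twist, counterclockwise seen from above, and go on to about a quarter turn in all so that its jaw opens, then let go. Leave the badge lying in its clamp and do not turn the knob of the other clamp, which holds a marker.

Things in the scene. Friction and masses are not known exactly. Their poses are not given: they have to be found in the camera images.
- badge_knob_grip (a point): grip point of the knob to turn, on its axis, 60 mm above the table; turns with the knob. Black upright bar handle 46 mm long, 14 mm thick, 34 to 72 mm above the table, on a disc 48 mm across. x: along the bar, y: across its thickness, z: up, the turning axis. All else on its clamp (wooden plate 150 x 110 mm, fast to the table) is under 30 mm high. At the start the bar points at the badge.
- badge_knob (a joint): angle of that knob, rad: 0 as found, grows counterclockwise seen from above, stop at 1.75. Stuck at first: about 0.35 Nm starts it; resistance falls off over the first 0.35 rad (springs back if let go before), then it turns freely (about 0.04 Nm) and stays where it is left. Its jaw opens about 10 mm in a quarter turn.
- badge: cast chrome wing-shaped car badge, 36 x 90 x 14 mm, loose between jaw and fence of the clamp whose knob is to be turned; origin at the centre of its underside, 8 mm above the table, 86 mm from that knob's axis; long side along its y.
- marker_knob (a joint): angle in rad (0 as found) of the like knob on the second, similar clamp, which holds a white paint marker (14 x 136 mm) instead of a badge; not to be turned. The clamps stand one to the left, one to the right, in either order.
Things that resemble listed ones, but are neither listed nor needed, are in the scene too. There is more than one size of the badge; the job needs the larger.

How it is judged:
By the outcome, as a careful person would: the job done as asked, in the order asked, and still so for the second after the job is handed in, with the robot touching nothing.
It also fails if it takes over 32 s, if anything falls off the work surface, if the arm or the gripper's body presses on something with over 40 N, if the wrist force passes 120 N, or if a joint passes its speed limit or range.

ROBOT

A 6-joint arm with a two-finger parallel gripper is mounted at the origin on a cart in front of the work surface, level with it; the furniture and walls round the work are solid. World frame = base frame: x ahead of the robot, y to its left, z up, the work surface at z = 0. Lengths are in mm, angles in rad, forces in N, time in s.
With the tool pointing down it reaches from about 350 to 975 mm from the base axis. Payload 7.1 kg.
Tool frame: the origin (TCP) lies at the very end of the fingers, on their centre line; the grasp point (between the pads) lies 19 mm behind it; z points along the fingers, x is the direction in which the jaws open and shut, and the axes are right-handed (so a half turn about z gives the same grasp; the last joint's range is limited). The gripper opens to 88 mm and grips with 3 to 60 N. Pads are 20 mm wide; open, the fingers measure 115 mm over their backs; the gripper's body (75 mm by 178 mm) begins 61 mm behind the grasp point.
Start: joints at [-1.267, 0.423, 1.63, -0, 1.089, -0.019], TCP at [198.282, -592.696, 222.675] pointing down, gripper open.
Joint ranges: [-3, 3], [-0.9, 2.11], [0.09, 2.58], [-1.31, 4.45], [0.11, 2.69], [-2.54, 2.54]. Speed limits (rad/s): [2.39, 2.39, 3.01, 3.14, 3.14, 3.14].

INTERFACE

Orientations are given as a rotation vector (axis times angle).
In Python, from workcell import * gives the robot as it stands.
- The arm moves only by the tool arm_command, never from a script. Its argument "increments" is a list of rows, each a list of 2 entries, a list of its own where there are three numbers: the shift along the tool's x, y, z in cm, then the turn about the tool's z in degrees. In form: [[[dx, dy, dz], turn], ...]. A call has 1 to 20 rows; each row shifts and turns the pose as measured when the row begins, along the tool's axes as they then stand; what a row does not reach is not made up. A row lasts 1/10 s, in which the tool goes at most 50 mm and 8.59 degrees, less where a joint would pass 70% of its speed; a pose out of reach is approached as far as the arm can. A call is refused whole if a number of a shift passes 5 or a number of a turn 8.59, either way. A call with a gripper value outside its range is refused whole. "gripper" is the opening, from 0 (shut) to 1 (fully open), set as the call begins (left out, the last holds). The fingers move at their own pace and stop on an object; the grip force is fixed at half the most. Time passes only in rows, so rows that do not move let the fingers close. It gives the time, the measured TCP pose, the force and the opening at its end, in the units of the state.
- get_obs(): the state, without advancing time (a new reading comes with each control period).
- get_image(name): name is "scene" or "side" or "wrist"; returns the picture (420x560x3 uint8, red, green, blue); there is no depth.
- camera_params(name): a dict with "K" (3x3 intrinsics, pixels), "rvec" (rotation vector, rad) and "tvec" (3), from world to camera coordinates, as OpenCV has them; the wrist camera has in their place "T_tool_cam" (4x4, takes a point from camera to tool coordinates, whose origin is the TCP and whose axes are the tool frame's). Camera axes: x right, y down, z forward; pixel columns grow to the right and rows downward; lengths in mm; the calibration is good to about 2 mm. A picture is of the moment at which its call begins: read the wrist's pose just before it. camera_params takes no time and is no camera call.
- close_job(): hands the job in, once; it reports no verdict.
The state is a dict: "t": time; "qpos": joint angles; "qvel": joint speeds; "joint_torque": joint torques, N m; "ee_pos": TCP position; "orientation": TCP orientation; "ft_force": force on the tool from outside, world axes, zero at the start; "moment": the same for the moment, N m; "width": finger opening in mm.
Only numpy, scipy, OpenCV 4.12 (cv2) and the standard library are available. Lean on these libraries where they do the work, as an engineer would, in place of code of your own. Each camera call takes 0.05 s, during which the arm holds its last target.

## Working session

There is one attempt and no reset: what is moved stays moved. The work goes in short steps, Python scripts to look and compute and a tool call to move; the robot and the scene stay as the last step left them, time stands still between calls to the robot, and variables do not carry over. Pictures are saved under pics/ and viewed, and the job is handed in when it is done.

Besides the shell and the picture viewer there is one more tool, called after ">>>" by a JSON object that holds its "name" and its "arguments", one argument or row to a line. arm_command: Moves the arm, as the interface text tells. Its arguments: {"type":"object","properties":{"increments":{"type":"array","items":{"type":"array"}},"gripper":{"type":"number"}},"required":["increments"]}

```bash
mkdir -p pics; python3 - <<'E'
from workcell import *
import cv2
o=get_obs(); print(o)
for n in("scene","side","wrist"):
    cv2.imwrite(f"pics/{n}0.png",get_image(n)[:,:,::-1]); print(n,camera_params(n))
E
```

```text
{'t': 0.0, 'qpos': array([-1.26699297e+00,  4.23817254e-01,  1.63067997e+00, -1.18516362e-06,
        1.08860121e+00, -1.90171696e-02]), 'qvel': array([ 1.40460609e-03,  4.95292739e-04, -1.14495240e-03,  3.05944838e-04,
       -9.78886479e-05,  1.03789607e-03]), 'joint_torque': array([ 2.85243717e-03, -5.44618714e+01, -2.73663676e+01,  6.43925881e-02,
        2.26260570e-02, -1.36269691e-04]), 'ee_pos': array([ 198.12546145, -592.18397412,  221.92036481]), 'orientation': array([-2.54884285e+00,  1.83502974e+00,  1.89337269e-03]), 'ft_force': array([-0.17674932,  0.36321938, -0.10685095]), 'moment': array([-0.02304684, -0.07072532, -0.02982753]), 'width': 87.77952438211675}
scene {'K': array([[407.89898165,   0.        , 278.29031847],
       [  0.        , 407.89898165, 209.62669057],
       [  0.        ,   0.        ,   1.        ]]), 'rvec': array([ 0.73193262, -2.28213571,  1.43651167]), 'tvec': array([516.26856194, 203.3426501 , 659.27848947])}
side {'K': array([[380.04146369,   0.        , 276.6636335 ],
       [  0.        , 380.04146369, 208.7374348 ],
       [  0.        ,   0.        ,   1.        ]]), 'rvec': array([ 0.51085729, -2.39906015,  1.62167896]), 'tvec': array([528.9499911 , 168.28528118, 747.07298547])}
wrist {'K': array([[314.71155887,   0.        , 278.27231186],
       [  0.        , 314.71155887, 209.46416119],
       [  0.        ,   0.        ,   1.        ]]), 'T_tool_cam': array([[ 9.99999198e-01, -6.54323210e-05,  1.26507730e-03,
        -3.08816302e-01],
       [-3.11710942e-04,  9.55248629e-01,  2.95803921e-01,
        -8.07399940e+01],
       [-1.22781850e-03, -2.95804078e-01,  9.55247842e-01,
        -1.62023177e+02],
       [ 0.00000000e+00,  0.00000000e+00,  0.00000000e+00,
         1.00000000e+00]])}
```

View pics/scene0.png

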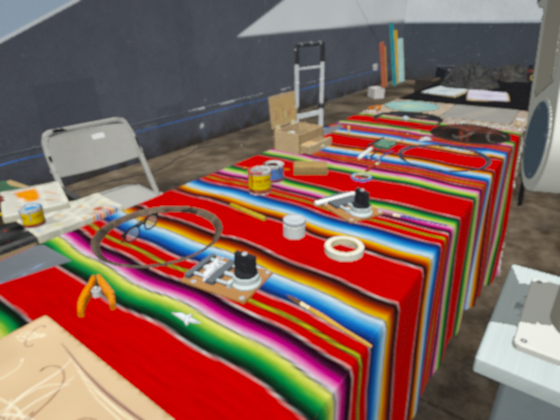

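View pics/side0.png

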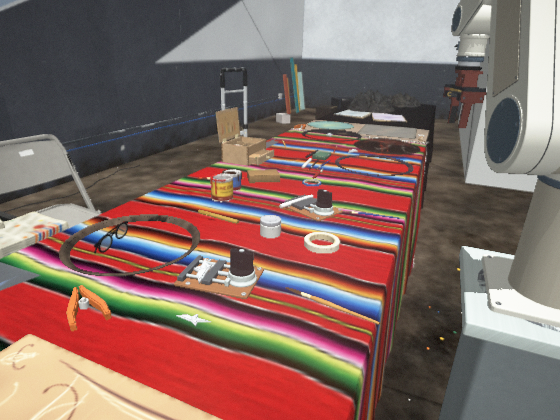

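View pics/wrist0.png

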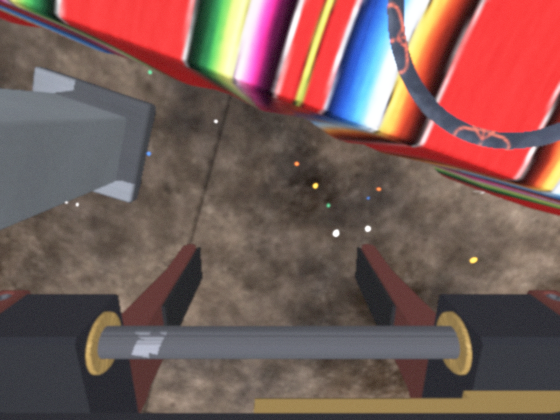

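The badge clamp seems to be the one near the scene camera, with its knob at scene (245,263). The marker clamp's knob is at (361,202). The loose star-shaped badge at (187,319) is probably the smaller size. I'll check this in crops.

```bash
cat > h.py <<'E'
import numpy as np, cv2
from scipy.spatial.transform import Rotation as R
def cam(p):
    return R.from_rotvec(p['rvec']).as_matrix(), p['tvec'], p['K']
def proj(p,X):
    return cv2.projectPoints(np.array(X,float).reshape(-1,1,3),p['rvec'],p['tvec'],p['K'],None)[0].reshape(-1,2)
def onplane(p,uv,z):
    r,t,K=cam(p); d=r.T@np.linalg.solve(K,[*uv,1]); c=-r.T@t
    return c+d*(z-c[2])/d[2]
def wristp(p,o):
    T=np.eye(4);T[:3,:3]=R.from_rotvec(o['orientation']).as_matrix();T[:3,3]=o['ee_pos']
    W=np.linalg.inv(T@p['T_tool_cam'])
    return dict(K=p['K'],rvec=R.from_matrix(W[:3,:3]).as_rotvec(),tvec=W[:3,3])
E
python3 - <<'E'
import cv2
a=cv2.imread('pics/scene0.png')[235:310,175:285];b=cv2.imread('pics/side0.png')[235:310,165:275]
a2=cv2.imread('pics/scene0.png')[165:240,300:410]
I=cv2.INTER_CUBIC
r=lambda x:cv2.resize(x,None,fx=3.6,fy=3.6,interpolation=I)
cv2.imwrite('pics/crop1.png',cv2.vconcat([cv2.hconcat([r(a),r(b)]),cv2.hconcat([r(a2),r(a2)])]))
from workcell import *
from h import *
p=camera_params('scene');q=camera_params('side')
print(onplane(p,(246,256),72),onplane(q,(241,252),72),onplane(p,(361,192),72),onplane(q,(324,193),72))
E
```

```text
[548.00155035 225.31403466  72.        ] [555.90460908 223.59551685  72.        ] [ 506.33120949 -172.51163518   72.        ] [ 508.52941609 -172.504822     72.        ]
```

View pics/crop1.png

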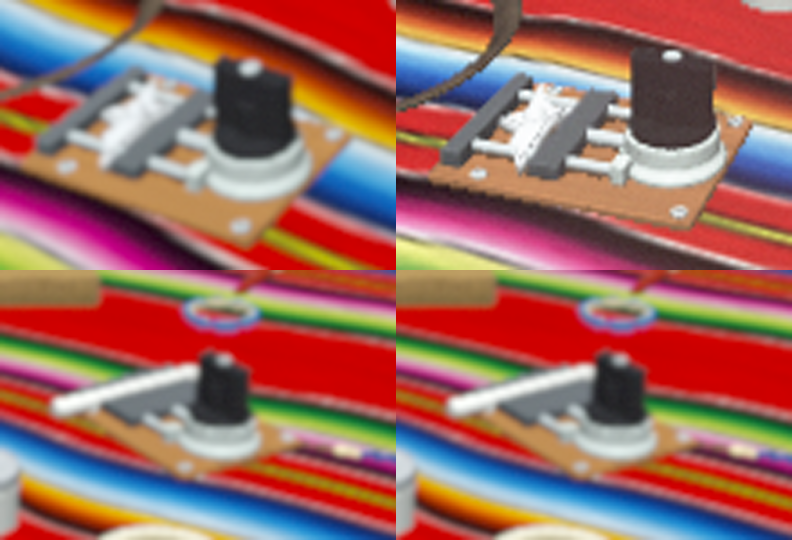

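Confirmed: the near (left) clamp at about (552,224) holds the badge, and the far right one holds the white marker. Next I'll work out the directions and the approach move.

```bash
python3 - <<'E'
from workcell import *
from h import *
p=camera_params('scene');q=camera_params('side');o=get_obs()
b=(onplane(p,(175+143/3.6,235+125/3.6),15)+onplane(q,(165+140/3.6,235+127/3.6),15))/2
k=np.array([552,224.5,15]);d=b-k
print(b,np.hypot(*d[:2]),np.degrees(np.arctan2(d[1],d[0])))
Rm=R.from_rotvec(o['orientation']).as_matrix();print(Rm.round(3), 'yaw x',np.degrees(np.arctan2(Rm[1,0],Rm[0,0])))
tgt=np.array([500,210,280])
print(Rm.T@(tgt-o['ee_pos']))
E
```

```text
[632.42042219 232.16181545  15.        ] 80.7845760105489 5.442257859460636
[[ 0.317 -0.948 -0.   ]
 [-0.948 -0.317  0.001]
 [-0.001 -0.    -1.   ]] yaw x -71.50425590286872
[-665.19888681 -540.76603143  -57.11880396]
```

>>> {"name": "arm_command", "arguments": {
  "increments": [
    [[-3.6, -3.3, 0], 0],
    [[-3.6, -3.3, 0], 0],
    [[-3.6, -3.3, 0], 0],
    [[-3.6, -3.3, 0], 0],
    [[-3.6, -3.3, 0], 0],
    [[-3.6, -3.3, 0], 0],
    [[-3.6, -3.3, 0], 0],
    [[-3.6, -3.3, 0], 0],
    [[-3.6, -3.3, 0], 0],
    [[-3.6, -3.3, 0], 0],
    [[-3.6, -3.3, 0], 0],
    [[-3.6, -3.3, 0], 0],
    [[-3.6, -3.3, 0], 0],
    [[-3.6, -3.3, 0], 0],
    [[-3.6, -3.3, 0], 0]
  ],
  "gripper": 1
}}

```text
t: 1.65
ee_pos: [501.5, 89.2, 220.9]
orientation: [-2.54, 1.848, -0.004]
ft_force: [0.8, -0.7, 0.3]
width: 88.0
```

>>> {"name": "arm_command", "arguments": {
  "increments": [
    [[-3.7, -2.9, 0], 0],
    [[-3.7, -2.9, 0], 0],
    [[-3.7, -2.9, 0], 0],
    [[0, 0, 0], 6.5],
    [[0, 0, 0], 6.5],
    [[0, 0, 0], 0]
  ]
}}

```text
t: 2.25
ee_pos: [552.4, 235.3, 219.1]
orientation: [-2.315, 2.122, -0.003]
ft_force: [-0.1, -0.5, -0.5]
width: 88.3
```

```bash
python3 - <<'E'
from workcell import *
import cv2
o=get_obs(); print(o['t'],o['ee_pos'],o['orientation'],o['qpos'])
cv2.imwrite("pics/w1.png",get_image("wrist")[:,:,::-1])
E
```

```text
2.25 [552.42373338 235.33770048 219.12684148] [-2.31498847  2.12177584 -0.00346819] [ 3.83633976e-01  3.90448725e-01  1.69033599e+00 -1.61926371e-03
  1.05863766e+00  1.86818112e+00]
```

View pics/w1.png

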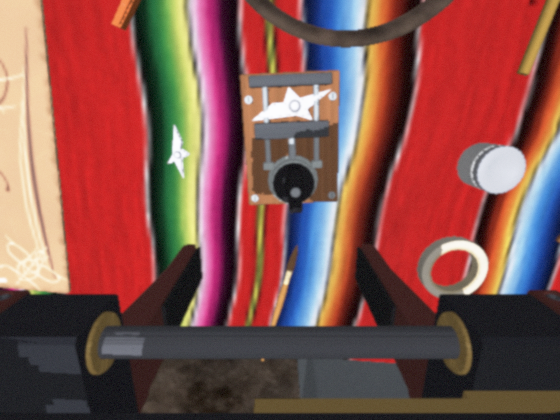

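The wrist picture shows the badge clamp: knob bar at about (294,190) and the badge above it at (293,104). I'll enlarge it to measure.

```bash
python3 - <<'E'
import cv2
a=cv2.imread('pics/w1.png')[65:215,230:350]
cv2.imwrite('pics/crop2.png',cv2.resize(a,None,fx=4,fy=4,interpolation=cv2.INTER_CUBIC))
E
```

```text
(no output)
```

View pics/crop2.png

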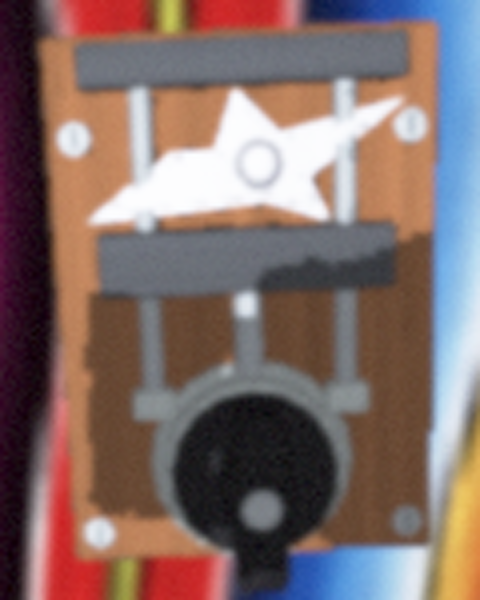

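```bash
python3 - <<'E'
from workcell import *
from h import *
o=dict(ee_pos=np.array([552.42373338,235.33770048,219.12684148]),orientation=np.array([-2.31498847,2.12177584,-0.00346819]))
w=wristp(camera_params('wrist'),o)
f=lambda u,v,z:onplane(w,(230+u/4,65+v/4),z)[:2].round(1)
print('dot',f(262,510,73)); print('barend l,r top',f(240,585,72),f(290,580,72))
for s in((73,140),(100,533),(411,124),(406,520)): print('screw',f(*s,9))
print('ring',f(252,462,30)); print('badge',f(258,163,18))
print('jaw edges near fence', f(98,290,28),f(395,280,28),f(78,85,25),f(408,78,25))
E
```

```text
dot [557.6 218. ]
barend l,r top [537.1 221.5] [539.5 208.8]
screw [643.3 276.5]
screw [530.5 261.5]
screw [655.8 182.9]
screw [542.7 168.8]
ring [560.8 218.8]
badge [641.5 224.8]
jaw edges near fence [604.5 265.6] [614.3 184.8] [656.7 274.5] [666.  187.8]
```

>>> {"name": "arm_command", "arguments": {
  "increments": [
    [[0.9, -0.2, 3.3], -1.1],
    [[0.9, -0.2, 3.3], -1.1],
    [[0, 0, 3.3], 0],
    [[0, 0, 0], 0]
  ]
}}

```text
t: 2.7
ee_pos: [559.6, 215.9, 119.3]
orientation: [-2.369, 2.057, -0.006]
ft_force: [-0.3, -0.1, -0.5]
width: 87.5
```

```bash
python3 - <<'E'
from workcell import *
import cv2
o=get_obs(); print(o['t'],repr(o['ee_pos']),repr(o['orientation']))
a=get_image("wrist")[:,:,::-1]
cv2.imwrite("pics/w2.png",a);cv2.imwrite("pics/w2c.png",cv2.resize(a[80:330,180:400],None,fx=2.4,fy=2.4,interpolation=cv2.INTER_CUBIC))
E
```

```text
2.7 array([559.5744927 , 215.89580162, 119.25673376]) array([-2.36891771,  2.05661667, -0.00632788])
```

View pics/w2c.png

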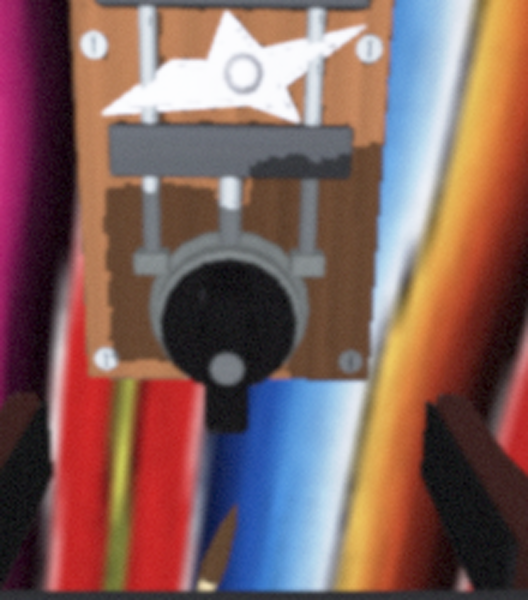

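```bash
python3 - <<'E'
from workcell import *
from h import *
o=dict(ee_pos=np.array([559.5744927 , 215.89580162, 119.25673376]),orientation=np.array([-2.36891771,  2.05661667, -0.00632788]))
w=wristp(camera_params('wrist'),o)
f=lambda u,v,z:onplane(w,(180+u/2.4,80+v/2.4),z)[:2].round(1)
Rm=R.from_rotvec(o['orientation']).as_matrix();print('yaw',np.degrees(np.arctan2(Rm[1,0],Rm[0,0])),'tilt',Rm[:,2])
d=f(227,369,73);print('dot',d,'bar end',f(207,430,72),f(248,430,72))
for s in((94,45),(105,358),(369,48),(350,361)): print('screw',f(*s,9))
print('ring',f(229,303,33))
print('tool offset',Rm.T@(np.r_[d,41]-o['ee_pos']))
E
```

```text
yaw -81.92690688022763 tilt [ 5.98250839e-03  7.37339663e-04 -9.99981833e-01]
dot [557.7 218.2] bar end [536.8 221.4] [538.5 209. ]
screw [643.7 276.5]
screw [530.9 262.4]
screw [655.9 183.5]
screw [542.9 168.9]
ring [566.3 219.1]
tool offset [-2.55322839  2.00392864 78.24579686]
```

>>> {"name": "arm_command", "arguments": {
  "increments": [
    [[-0.2, 0.2, 3.5], 0],
    [[0, 0, 3.5], 0],
    [[0, 0, 0.7], 0],
    [[0, 0, 0], 0]
  ]
}}

```text
t: 3.15
ee_pos: [565.7, 219.8, 51.1]
orientation: [-2.362, 2.043, -0.018]
ft_force: [0.4, -0.2, -0.8]
width: 87.7
```

```bash
python3 - <<'E'
from workcell import *
from h import *
o=get_obs();Rm=R.from_rotvec(o['orientation']).as_matrix()
print(o['t'],o['ee_pos'],np.degrees(np.arctan2(Rm[1,0],Rm[0,0])),Rm.T@(np.array([557.7,218.2,41])-o['ee_pos']))
E
```

```text
3.15 [565.68605905 219.83213118  51.14373079] -81.71643066943453 [0.49425786 8.35138809 9.967261  ]
```

>>> {"name": "arm_command", "arguments": {
  "increments": [
    [[0, 0.8, 0.8], 0],
    [[0, 0, 0.1], 0],
    [[0, 0, 0], 0]
  ]
}}

```text
t: 3.45
ee_pos: [560.2, 219.7, 46.4]
orientation: [-2.359, 2.039, -0.023]
ft_force: [-0.3, 0.7, -0.2]
width: 88.1
```

```bash
cat > st.py <<'E'
from workcell import *
from h import *
o=get_obs();Rm=R.from_rotvec(o['orientation']).as_matrix()
print(o['t'],o['ee_pos'],'yaw',np.degrees(np.arctan2(Rm[1,0],Rm[0,0])),'tilt',Rm[:,2].round(3),'off',Rm.T@(np.array([557.7,218.2,41])-o['ee_pos']),o['ft_force'].round(1),o['moment'].round(2),'w',o['width'],'q6',o['qpos'][5])
E
python3 st.py
```

```text
3.45 [560.19562949 219.65201769  46.44902445] yaw -81.6707302272925 tilt [ 0.027  0.008 -1.   ] off [1.09874565 2.83024692 5.36757392] [-0.3  0.7 -0.2] [-0.01 -0.   -0.01] w 88.11617239120716 q6 1.7820146715153882
```

>>> {"name": "arm_command", "arguments": {
  "increments": [
    [[0.1, 0.3, 0.5], 0],
    [[0, 0, 0], 0],
    [[0, 0.1, 0], 0]
  ]
}}

```text
t: 3.75
ee_pos: [557.4, 218.5, 42.9]
orientation: [-2.357, 2.036, -0.026]
ft_force: [0.2, 0.4, -0.4]
width: 88.0
```

```bash
python3 st.py
```

```text
3.75 [557.38011283 218.4945475   42.8832637 ] yaw -81.65079343159596 tilt [ 0.03   0.009 -1.   ] off [ 0.34720488 -0.21542757  1.88912888] [ 0.2  0.4 -0.4] [ 0.04 -0.    0.01] w 87.95495653562645 q6 1.7815651432218405
```

Well centred. Closing on the bar.

>>> {"name": "arm_command", "arguments": {
  "increments": [
    [[0, 0, 0], 0],
    [[0, 0, 0], 0],
    [[0, 0, 0], 0],
    [[0, 0, 0], 0],
    [[0, 0, 0], 0],
    [[0, 0, 0], 0],
    [[0, 0, 0], 0],
    [[0, 0, 0], 0]
  ],
  "gripper": 0
}}

```text
t: 4.55
ee_pos: [557.4, 218.5, 42.9]
orientation: [-2.357, 2.037, -0.026]
ft_force: [0.5, -0.7, -0.2]
width: 27.5
```

```bash
python3 st.py
```

```text
4.55 [557.4461726  218.47930883  42.8513541 ] yaw -81.651513679531 tilt [ 0.03   0.009 -1.   ] off [ 0.32229311 -0.15353164  1.85539994] [ 0.5 -0.7 -0.2] [ 0.02  0.03 -0.01] w 27.541893327354497 q6 1.7815410637520837
```

>>> {"name": "arm_command", "arguments": {
  "increments": [
    [[0, 0, 0], 0],
    [[0, 0, 0], 0],
    [[0, 0, 0], 0],
    [[0, 0, 0], 0]
  ],
  "gripper": 0
}}

```text
t: 4.95
ee_pos: [557.4, 218.5, 42.9]
orientation: [-2.357, 2.036, -0.026]
ft_force: [-0.0, 0.4, 0.1]
width: 14.1
```

```bash
python3 st.py
```

```text
4.95 [557.40721094 218.53950276  42.85336013] yaw -81.64007088244452 tilt [ 0.03   0.009 -1.   ] off [ 0.38746306 -0.18326494  1.85801445] [-0.   0.4  0.1] [-0.11 -0.03 -0.06] w 14.07298336986437 q6 1.7815324769778662
```

>>> {"name": "arm_command", "arguments": {
  "increments": [
    [[0, 0, 0], -4],
    [[0, 0, 0], -4],
    [[0, 0, 0], -4],
    [[0, 0, 0], -4]
  ]
}}

```text
t: 5.35
ee_pos: [557.5, 218.2, 42.9]
orientation: [-2.624, 1.682, -0.03]
ft_force: [0.1, -1.1, -0.5]
width: 14.0
```

```bash
python3 st.py
```

```text
5.35 [557.45793188 218.23164345  42.88769785] yaw -65.32775596009058 tilt [ 0.029  0.01  -1.   ] off [ 0.12340886 -0.14871006  1.89358312] [ 0.1 -1.1 -0.5] [-0.02  0.   -0.33] w 14.039231070692384 q6 1.495147909779233
```

>>> {"name": "arm_command", "arguments": {
  "increments": [
    [[0, 0, 0], -6],
    [[0, 0, 0], -6],
    [[0, 0, 0], -6],
    [[0, 0, 0], -6],
    [[0, 0, 0], -6],
    [[0, 0, 0], -6]
  ]
}}

```text
t: 5.95
ee_pos: [557.9, 217.8, 42.8]
orientation: [-3.031, 0.758, -0.04]
ft_force: [1.7, -0.6, -2.7]
width: 14.2
```

```bash
python3 st.py
```

```text
5.95 [557.86661647 217.77797635  42.84818973] yaw -28.110738722102205 tilt [ 0.029  0.011 -1.   ] off [-0.38332021 -0.25126801  1.84705178] [ 1.7 -0.6 -2.7] [0.26 0.17 0.02] w 14.151118011252265 q6 0.8424517744946179
```

>>> {"name": "arm_command", "arguments": {
  "increments": [
    [[0, 0, 0], -6],
    [[0, 0, 0], -6],
    [[0, 0, 0], -6],
    [[0, 0, 0], -6],
    [[0, 0, 0], -6],
    [[0, 0, 0], -6],
    [[0, 0, 0], 0],
    [[0, 0, 0], 0]
  ]
}}

```text
t: 6.75
ee_pos: [558.8, 217.4, 42.9]
orientation: [-3.122, -0.247, -0.045]
ft_force: [1.1, -0.1, 0.3]
width: 14.4
```

```bash
python3 st.py;python3 - <<'E'
from workcell import *
import cv2
cv2.imwrite("pics/w3.png",get_image("wrist")[:,:,::-1])
E
```

```text
6.75 [558.75013158 217.4164346   42.86071831] yaw 9.051404887476108 tilt [ 0.028  0.012 -1.   ] off [-0.96794864 -0.92489045  1.84029258] [ 1.1 -0.1  0.3] [0.14 0.4  0.12] w 14.410909033155516 q6 0.1897965410856461
```

View pics/w3.png

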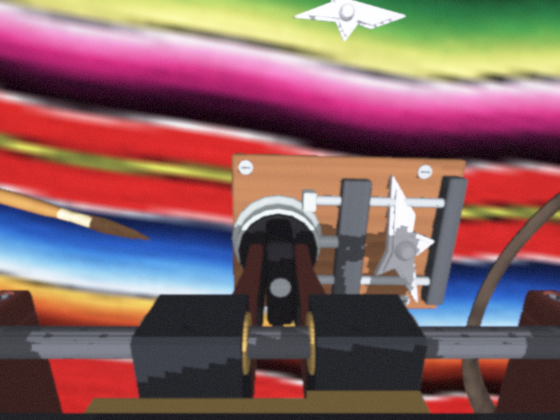

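The jaw has opened, the bar has turned with the gripper, and the badge is still in the clamp. Letting go.

>>> {"name": "arm_command", "arguments": {
  "increments": [
    [[0, 0, 0], 0],
    [[0, 0, 0], 0],
    [[0, 0, 0], 0],
    [[0, 0, 0], 0],
    [[0, 0, 0], 0]
  ],
  "gripper": 0.6
}}

```text
t: 7.3
ee_pos: [558.6, 217.5, 42.9]
orientation: [-3.122, -0.241, -0.045]
ft_force: [-0.0, -0.9, -0.9]
width: 50.3
```

>>> {"name": "arm_command", "arguments": {
  "increments": [
    [[0, 0, -1], 0],
    [[0, 0, -2], 0],
    [[0, 0, -4], 0],
    [[0, 0, -4], 0],
    [[0, 0, -4], 0],
    [[0, 0, -3], 0],
    [[0, 0, 0], 0]
  ]
}}

```text
t: 8.0
ee_pos: [552.5, 215.0, 232.5]
orientation: [-3.122, -0.24, -0.043]
ft_force: [-0.4, 0.2, -1.0]
width: 52.7
```

```bash
python3 st.py;python3 - <<'E'
from workcell import *
import cv2
for n in("wrist","side"):
    a=get_image(n)[:,:,::-1]
    cv2.imwrite(f"pics/{n}4.png",a if n=="wrist" else cv2.resize(a[150:320,150:390],None,fx=3,fy=3,interpolation=cv2.INTER_CUBIC))
E
```

```text
8.0 [552.50851636 214.96523668 232.48481031] yaw 8.782213626930835 tilt [ 0.027  0.012 -1.   ] off [  0.20545955  -0.9612223  191.57996141] [-0.4  0.2 -1. ] [-0.02 -0.03  0.  ] w 52.737242128380174 q6 0.19557061384240879
```

View pics/wrist4.png

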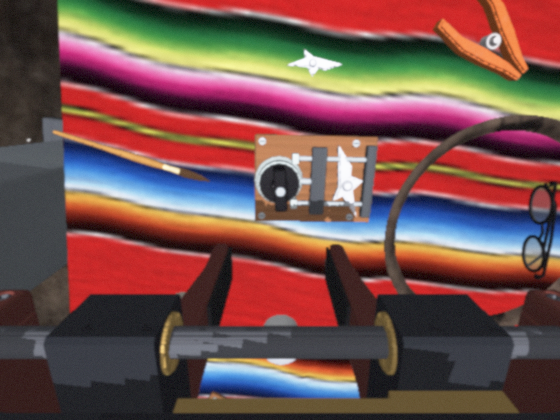

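View pics/side4.png

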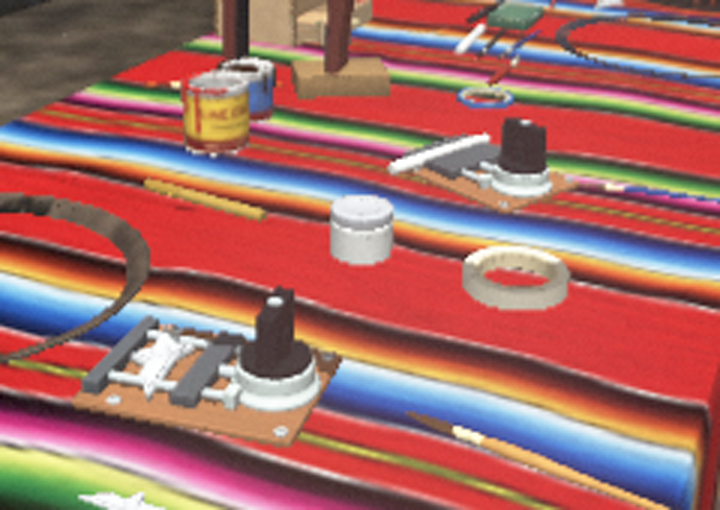

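After release, the wrist picture shows the bar at (281,183) pointing across the clamp. The jaw at (318,180) is back from the badge, which still lies at (347,185). The side picture shows the marker clamp unchanged, and nothing is touching the gripper.

```bash
python3 -c "
from workcell import *
print(close_job())"
```

```text
the job is handed in; nothing more can be done
None
```

I broke the badge clamp's knob loose and turned it about a quarter turn counterclockwise. Then I let go, lifted clear and handed the job in at about 8 s.

- **Turn:** the gripper turned about 90.5° while holding the bar. Its opening stayed at 14.0 to 14.4 mm, so I saw no sign of slipping. The highest twist I read was about 0.33 Nm, and it fell off after that. I did not measure the knob's final angle separately; the pictures after release show the bar lying across the clamp.
- **Clamp and badge:** the jaw is open and the badge still lies between jaw and fence.
- **Rest of the scene:** the marker clamp was never touched and looks unchanged. The arm was about 230 mm above the table at the end. Wrist forces at my readings stayed within a few newtons.
- **What disagreed:** the first rough position of the knob from the scene and side cameras was up to about 12 mm off the wrist-camera result, so I used the wrist value. On the way down the tool drifted about 8 mm and tilted slightly (about 0.03 rad). I corrected the position before gripping and left the tilt.

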